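# Show the train carriage to the toy-check camera

## Robot

A 6-joint arm with a two-finger parallel gripper is mounted at the origin on the work surface. World frame = base frame: x ahead of the robot, y to its left, z up, the work surface at z = 0. Lengths are in mm, angles in rad, forces in N, time in s.
With the tool pointing down it reaches from about 350 to 875 mm from the base axis. Payload 4.2 kg.
Tool frame: the origin (TCP) lies midway between the tips of the shut fingers; the grasp point (between the pads) lies 19 mm behind it; z points along the fingers, y is the direction in which the jaws open and shut (so a half turn about z gives the same grasp; the last joint's range is limited). The gripper opens to 85 mm and grips with 20 to 120 N. Pads are 22 mm wide; open, the fingers measure 114 mm over their backs; the gripper's body (76 mm by 85 mm) begins 54 mm behind the grasp point. The pads swing forward as they close: fully open they stand 13 mm farther back than shut.
Start: joints at [1.595, 0.385, 0.008, 0, -1.194, -0.259], TCP at [145.374, 607.837, 231.312] pointing down, gripper open.
Joint ranges: [-3.14, 3.14], [-1.21, 2.06], [-1.07, 1.41], [-3.16, 2.05], [-2.99, -0.16], [-3.1, 3.1]. Speed limits (rad/s): [2.79, 2.79, 3.14, 3.14, 3.14, 3.14].

## Interface

Orientations are given as a unit quaternion [x, y, z, w].
In Python, from bench import readout, optics, workorder, nets gives the robot as it stands. The module is installed in compiled form; this text tells all that it offers.
- The arm moves only by the tool move_arm, never from a script. Its argument "steps" is a list of rows, each a list of 7 numbers: the opening, from -1 (shut) to 1 (fully open), so that 0 is half open, then the shift along the world's x, y, z in mm, then the turn, a rotation vector about the world's x, y, z in rad. In form: [[gripper, tx, ty, tz, wx, wy, wz], ...]. A call has 1 to 5 rows; each row is the pose to reach, as a shift and turn from the pose commanded when the call began; what a row does not reach only later rows make up. A row lasts 1/12 s, in which the tool goes at most 41.7 mm and 7.16 degrees, less where a joint would pass 70% of its speed; a pose out of reach is approached as far as the arm can. A call with a gripper value outside its range is refused whole. The fingers move at their own pace and stop on an object; the grip force is fixed at half the most. Time passes only in rows, so rows that repeat a pose let the fingers close. It gives the time, the measured TCP pose, the force and the opening at its end, in the units of the state.
- readout.read_state(): the state, without advancing time (a new reading comes with each control period).
- optics.get_image(name): name is "scene" or "top" or "wrist"; returns a dict with "frame" (384x512x3 uint8, blue, green, red), "fx", "fy", "cx", "cy" (pixels), "k1" (the pictures are not rectified: a ray, as slopes to the right and down, at radius r is drawn at 1 + k1 r^2 times it, then the intrinsics apply), "rvec" (rotation vector, rad) and "tvec" (3), from world to camera coordinates, as OpenCV has them. Camera axes: x right, y down, z forward; pixel columns grow to the right and rows downward; lengths in mm; the calibration is good to about 2 mm. A picture is of the moment at which its call begins. There is no depth.
- workorder.job_done(): hands the job in, once; it reports no verdict.
Trained networks look in a picture, given as the dict that the camera call returned (one of the last four; its "shot" number tells which), for a name from the list of things; names that differ only in an ending like _2 or _b are one class to them, and where a whole thing is asked for, a point or a joint stands for the part that bears it (a point fixed in the world has none). Each returns a list of dicts, best first, with "conf" (0 to 1); they miss things now and then, are a little off and sometimes report something else, mostly with a low value. They report only what shows in the picture. A call takes as long as a camera call. They do not tell look-alikes from the thing itself.
- nets.silhouettes(name, picture): "region" (384x512 bool, what is visible of it) and "extent" ([left, top, right, bottom] in pixels, round what is visible of it).
- nets.tip_of(name, picture): "uv" ([column, row] in pixels: a listed point, or the origin of a listed thing).
The state is a dict: "clock": time; "joints": joint angles; "joint_vel": joint speeds; "joint_efforts": joint torques, N m; "position": TCP position; "ee_rot": TCP orientation; "contact_force": force on the tool from outside, world axes, zero at the start; "wrist_torque": the same for the moment, N m; "gripper_width": finger opening in mm.
Only numpy, scipy, OpenCV 4.12 (cv2) and the standard library are available. Lean on these libraries where they do the work, as an engineer would, in place of code of your own. Each camera call takes 0.05 s, during which the arm holds its last target.

## Task

Set up the toy check: take the grey backdrop panel out of its wooden rack, slide it edgewise fully down into the slot of the white camera stand and let go of it. Then lift the plum train carriage off the track and hold it in the air in front of the camera, its middle above the black spot and level with the lens, roof up, its brass-coupling end pointing at the lens and tipped up about 30 degrees, not leaning to either side. Finish while still holding it there, motionless and touching nothing but the gripper, and leave the other toys where they are.

Things in the scene. Friction and masses are not known exactly. Their poses are not given: they have to be found in the camera images.
- stand: Fixed camera stand on a white base plate 110 mm wide (x), 6 mm high. Origin on the table under the centre of the plate's black spot (24 mm across); z up; +y from the spot to the camera, -y to the slot block. Yaw varies by +-0.25 rad. Grey camera housing 66 x 50 x 56 mm at y +140 to +190, z 122 to 178 mm on a post; black lens barrel, 42 mm across, ends at y +130 and looks along -y.
- stand_slot (a point): Centre of the slot's floor, 8 mm above the table, 110 mm on the -y side of the spot; axes as the stand's. The wooden slot block is 120 (x) x 40 (y) x 40 mm high; the slot runs along x, 99 mm long, 9 mm wide with a 3 mm chamfer at its mouth, 32 mm deep.
- stand_show (a point): The show point: in the air straight above the black spot, at lens height, 150 mm above the table and 130 mm in front of the lens face; axes as the stand's. The middle of the carriage (point plum_mid) must come here.
- stand_lens (a point): Centre of the lens face, 150 mm above the table; axes as the stand's.
- rack: Fixed light-wood storage rack, a block 120 (x) x 50 (y) x 30 mm high with a slot along x, 8.5 mm wide and 22 mm deep, in which the panel stands at the start. Origin: centre of its underside.
- panel: Loose backdrop panel, 100 g, upright in the rack: grey board 90 mm wide (x), 6 mm thick (y), with a dark wooden grip strip 90 x 14 x 22 mm on its top edge; 150 mm high in all. Either face may look at the camera. Origin: centre of its lower edge; z up, y through its thickness. Starts 8 mm above the table; fully down in the stand's slot its origin is at point stand_slot.
- panel_grip (a point): Centre of the panel's grip strip, 138 mm above its lower edge, 12 mm below its top; pinch here across the 14 mm thickness (panel y) from above.
- track: Fixed light-wood toy track 320 (x) x 56 (y) x 12 mm high, the two carriages stand on it. Origin: centre of its underside.
- plum: Loose plum toy carriage, 90 to 180 g: 84 mm long (x) plus an 8 mm brass coupling on the +x end only (white stripe on the roof at that end), body 36 mm wide (y), 52 mm high; four fixed wheels, 18 mm across, at x +-26 mm, 40 mm over their outsides. Origin: centre of its underside at wheel-bottom height, 12 mm above the table at the start; z to the roof. Pinch across y between the wheels, 34 mm above the origin.
- plum_mid (a point): Middle of the plum carriage, 30 mm above its origin; axes as the carriage's.
- plum_nose (a point): Tip of the plum carriage's brass coupling, 50 mm ahead of the origin (x) and 14 mm above it.
- sky: Sky-blue carriage of the same shape, on the same track; either carriage may be the one nearer the robot. Leave it. Origin as for the plum one.
- jack: Wooden jack-in-the-box, closed, 116 x 116 x 112 mm with a red lid and a small lever. Leave it. Origin: centre of its underside.
- music: Round brass music box, 80 mm across, 71 mm high with its knob. Leave it. Origin: centre of its underside.
- crown: Silver toy crown, 72 mm across, 51 mm high. Leave it. Origin: centre of its underside.
- bead1: Teal ceramic bead, 28 mm across, 20 mm high. Leave it. Origin: centre of its underside.
- bead2: A second such teal bead. Leave it. Origin: centre of its underside.
Things that resemble listed ones, but are neither listed nor needed, are in the scene too. Of the things like the plum, leave any that is orange or red; of the rest the smaller one is meant.

How it is judged (in metres and radians):
On the way, in this order (a step that is already met when the one before it is completed fails the run):
1. the backdrop panel stands fully down in the stand's slot and is let go, the plum carriage still on the track (z of panel in the frame of stand_slot between -0.006 and 0.006 m and horizontal distance between panel and stand_slot below 0.01 m and angle between panel's own z axis and vertical below 0.15 rad and angle between the y axis of panel and the y axis of stand, either way round below 0.15 rad and contact force between the fingers and panel below 0.1 N and distance of plum from where it was at the start of the episode below 0.03 m), for 0.2 s.
2. the plum carriage is held in the air, clear of the track (contact force between the fingers and plum above 1 N and contact force between plum and stand below 0.1 N and contact force between plum and track below 0.1 N and contact force between plum and panel below 0.1 N and contact force between plum and sky below 0.1 N and height (world z) of plum above 0.05 m), for 0.2 s.
At the end, for the whole second after the job is handed in: Panel down in the slot (within 6 mm in height, 10 mm of centre, 0.15 rad of upright), let go. Plum carriage held by the fingers alone, at rest, roof up, middle within 22 mm of the show point, coupling to the lens, 19 to 41 degrees up, sideways axis within 0.2 rad. Others moved under 30 mm (z of panel in the frame of stand_slot between -0.006 and 0.006 m and horizontal distance between panel and stand_slot below 0.01 m and angle between panel's own z axis and vertical below 0.15 rad and angle between the y axis of panel and the y axis of stand, either way round below 0.15 rad and contact force between each of the fingers, plum and panel below 0.1 N and contact force between the fingers and plum above 1 N and contact force between plum and stand below 0.1 N and contact force between plum and track below 0.1 N and contact force between plum and sky below 0.1 N and distance between plum_mid and stand_show below 0.022 m and angle between plum's own x axis and vertical between 0.86 and 1.24 rad and angle between the y axis of plum and the x axis of stand, either way round below 0.2 rad and angle between plum's own z axis and vertical below 0.8 rad and horizontal distance between plum_nose and stand_lens below 0.125 m and linear speed of plum below 0.02 m/s and angular speed of plum below 0.2 rad/s and distance of each of sky, jack, music, crown, bead1, bead2 from where it was at the start of the episode below 0.03 m); the arm keeps its last pose, push and grip.
It fails at once if another toy (sky-blue carriage, jack-in-the-box, music box, crown or bead) is moved by 30 mm or more (distance of any of sky, jack, music, crown, bead1, bead2 from where it was at the start of the episode above 0.03 m).
It also fails if it takes over 58 s, if anything falls off the work surface, if the arm or the gripper's body presses on something with over 40 N, if the wrist force passes 120 N, or if a joint passes its speed limit or range.

## Working session

There is one attempt and no reset: what is moved stays moved. The work goes in short steps, Python scripts to look and compute and a tool call to move; the robot and the scene stay as the last step left them, time stands still between calls to the robot, and variables do not carry over. Pictures are saved under pics/ and viewed, and the job is handed in when it is done.

Besides the shell and the picture viewer there is one more tool, called after "Call:" as name(argument=value, ...) on one line, values as JSON. move_arm: Moves the arm, as the interface text tells. Its arguments: {"type":"object","properties":{"steps":{"type":"array","items":{"type":"array","items":{"type":"number"}}}},"required":["steps"]}

```bash
ls; mkdir -p pics
cat > h.py <<'E'
import numpy as np, cv2, pickle
from bench import readout, optics, workorder, nets
def snap(n,fn=None):
    im=optics.get_image(n)
    if fn: cv2.imwrite('pics/'+fn,im['frame'])
    return im
def pose(im):
    R=cv2.Rodrigues(np.array(im['rvec'],float))[0]; t=np.array(im['tvec'],float).reshape(3)
    return R,t
def undist(im,uv):
    x=(uv[0]-im['cx'])/im['fx']; y=(uv[1]-im['cy'])/im['fy']
    K=np.eye(3); p=cv2.undistortPoints(np.array([[[x,y]]],float),K,np.array([im['k1'],0,0,0.]))
    return p[0,0]
def ray(im,uv):
    R,t=pose(im); s=undist(im,uv); d=R.T@np.array([s[0],s[1],1.]); return -R.T@t, d/np.linalg.norm(d)
def onz(im,uv,z):
    c,d=ray(im,uv); return c+d*(z-c[2])/d[2]
def tri(obs):
    A=np.zeros((3,3));b=np.zeros(3)
    for im,uv in obs:
        c,d=ray(im,uv);P=np.eye(3)-np.outer(d,d);A+=P;b+=P@c
    X=np.linalg.solve(A,b); 
    return X
def proj(im,P):
    P=np.atleast_2d(np.array(P,float)); K=np.array([[im['fx'],0,im['cx']],[0,im['fy'],im['cy']],[0,0,1.]])
    return cv2.projectPoints(P,np.array(im['rvec'],float),np.array(im['tvec'],float),K,np.array([im['k1'],0,0,0.]))[0][:,0]
E
python3 - <<'E'
from h import *
s=readout.read_state();print(s)
for n in ['scene','top','wrist']:
    im=snap(n,n+'0.png');print(n,im['shot'],-pose(im)[0].T@pose(im)[1],im['fx'],im['k1'])
    if n=='wrist':continue
    for k in ['stand','stand_slot','stand_show','stand_lens','rack','panel','panel_grip','track','plum','plum_mid','plum_nose','sky']:
        r=nets.tip_of(k,im);print(k,[(np.round(q['uv'],1).tolist(),round(q['conf'],2)) for q in r])
E
```

```text
pics
{'clock': 0.0, 'joints': array([ 1.59460447e+00,  3.85550169e-01,  6.61846827e-03, -5.02898809e-04,
       -1.19399269e+00, -2.58601924e-01]), 'joint_vel': array([ 0.00014585,  0.00037468,  0.00059814, -0.00139444, -0.0011763 ,
       -0.00087478]), 'joint_efforts': array([ 3.31896456e-05, -3.92291307e+01,  1.88393015e+01,  4.18624341e+00,
       -4.70750907e-03, -3.34586630e-06]), 'position': array([145.24495659, 607.28557379, 230.22197891]), 'ee_rot': array([ 9.93105436e-01, -1.17219476e-01, -8.16362301e-05,  1.08633556e-03]), 'contact_force': array([ 0.56172141, -0.52160231,  0.196416  ]), 'wrist_torque': array([-0.00822838,  0.05850285, -0.01660877]), 'gripper_width': 85.51813209833973}
scene 1 [ 1.44877217e+03 -2.51431614e-01  1.09948903e+03] 460.0805855802229 -0.03621896587521001
stand [([337.0, 220.9], 0.81)]
stand_slot [([305.6, 220.5], 0.61)]
stand_show []
stand_lens [([383.6, 177.8], 0.72)]
rack [([254.9, 213.9], 0.72)]
panel [([257.9, 206.8], 0.63)]
panel_grip []
track [([182.8, 193.5], 0.9), ([336.6, 221.3], 0.2)]
plum [([230.6, 172.3], 0.85), ([133.6, 202.4], 0.83),
[... 519 characters left out ...]
], 0.17)]
stand_lens [([95.7, 199.6], 0.59), ([330.1, 224.4], 0.58)]
rack [([246.1, 194.2], 0.79)]
panel [([244.3, 198.6], 0.46), ([331.5, 243.8], 0.26)]
panel_grip [([243.3, 190.9], 0.48)]
track [([330.2, 218.9], 0.62)]
plum [([329.1, 243.5], 0.86), ([378.7, 265.4], 0.77), ([386.8, 207.1], 0.72), ([279.4, 259.6], 0.59)]
plum_mid [([330.0, 246.3], 0.81), ([379.7, 266.3], 0.75), ([390.4, 209.5], 0.63), ([280.0, 261.2], 0.59), ([328.7, 225.5], 0.41), ([246.7, 199.2], 0.32)]
plum_nose [([298.2, 246.6], 0.84), ([365.2, 199.1], 0.74), ([334.2, 190.3], 0.7), ([329.9, 222.8], 0.63)]
sky [([335.3, 189.5], 0.83)]
wrist 3 [210.4444599  591.33732374 374.44519614] 335.51639400599134 -0.06692916479672527
```

```bash
python3 -c "
import cv2
for n,r in [('scene',(90,130,450,290)),('top',(60,130,430,300))]:
    i=cv2.imread(f'pics/{n}0.png');x0,y0,x1,y1=r
    cv2.imwrite(f'pics/{n}0c.png',cv2.resize(i[y0:y1,x0:x1],None,fx=2.15,fy=2.15,interpolation=cv2.INTER_CUBIC))
"
```

```text
(no output)
```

View pics/scene0.png

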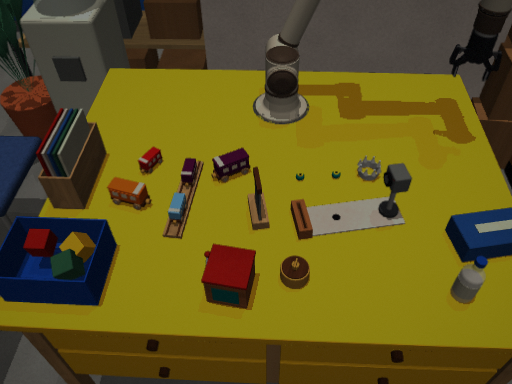

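View pics/top0.png

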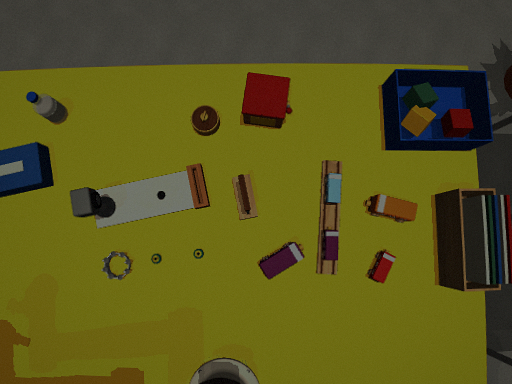

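View pics/scene0c.png

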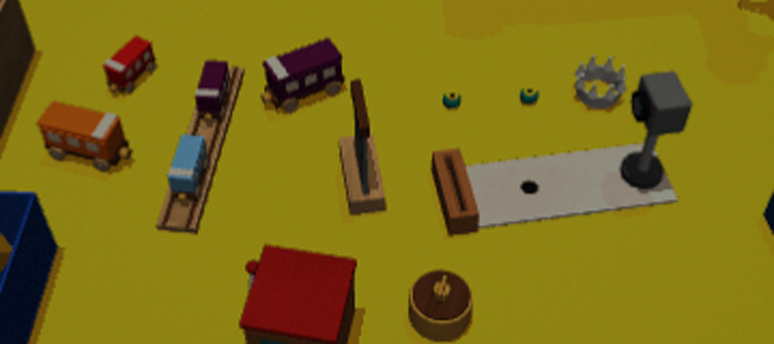

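View pics/top0c.png

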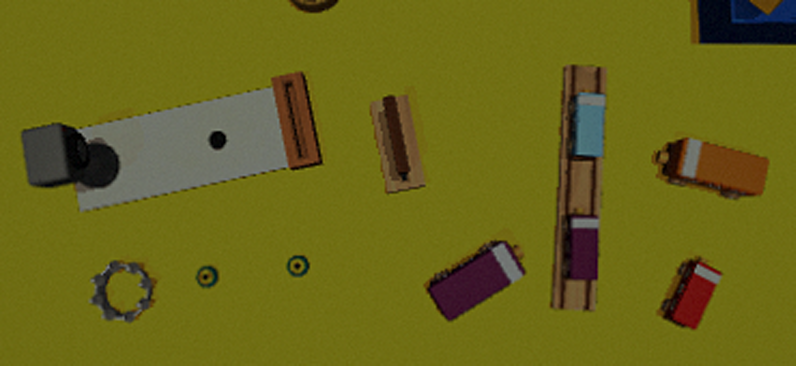

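The scene and top views agree. The small plum carriage on the track is at top (331,246), with its white stripe towards image-up. The larger plum one at (280,260) is the decoy. The panel in its rack is at (245,195), the slot block at (198,186) and the spot at (161,195).

View pics/wrist0.png

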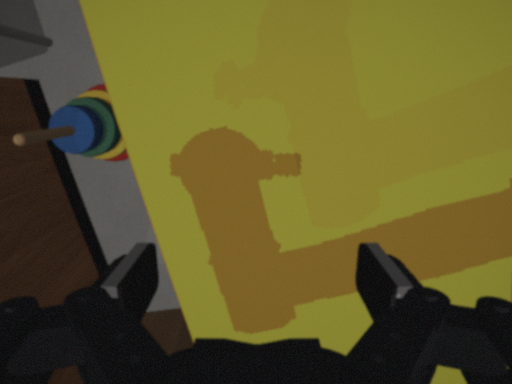

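Run:
```python
from h import *
top=snap('top');sc=snap('scene')
print('cost clock',readout.read_state()['clock'])
# spot: dark blob centroids near predicted
def blob(im,c,r,thr=60):
    g=cv2.cvtColor(im['frame'],cv2.COLOR_BGR2GRAY); x,y=c; w=g[y-r:y+r+1,x-r:x+r+1].astype(float)
    bg=np.median(w); W=np.clip(bg-w-0.3*(bg-w.min()),0,None); yy,xx=np.mgrid[y-r:y+r+1,x-r:x+r+1]
    return [(W*xx).sum()/W.sum(),(W*yy).sum()/W.sum()]
for im,c in[(top,(161,195)),(sc,(337,217))]:
    uv=blob(im,c,7);print('spot',np.round(uv,1),onz(im,uv,6).round(1))
print('slot top',onz(top,(198,187),40), onz(sc,(302,216),40))
print('rack corners') 
for p in [(60+372/2.15,130+103/2.15),(60+413/2.15,130+96/2.15),(60+425/2.15,130+185/2.15),(60+388/2.15,130+192/2.15)]: print(onz(top,p,30).round(1))
print('strip ends')
for p in [(60+390/2.15,130+97/2.15),(60+403/2.15,130+177/2.15)]: print(onz(top,p,158).round(1))
print('block corners')
for p in [(60+272/2.15,130+76/2.15),(60+304/2.15,130+72/2.15),(60+321/2.15,130+162/2.15),(60+290/2.15,130+169/2.15)]: print(onz(top,p,40).round(1))
print('track')
for p in [(60+563/2.15,130+65/2.15),(60+606/2.15,130+67/2.15),(60+596/2.15,130+311/2.15),(60+553/2.15,130+308/2.15)]: print(onz(top,p,12).round(1))
print('plum roof')
for p in [(60+570/2.15,130+216/2.15),(60+599/2.15,130+217/2.15),(60+597/2.15,130+280/2.15),(60+570/2.15,130+279/2.15)]: print(onz(top,p,64).round(1))
```

```text
cost clock 1.45
spot [160.8 194.6] [552.3 179.2   6. ]
spot [335.8 216.7] [551.9 178.3   6. ]
slot top [569.13030114  68.27741849  40.        ] [581.0836531   72.99426834  40.        ]
rack corners
[595.3 -28.1  30. ]
[604.1 -81.3  30. ]
[488.6 -95.9  30. ]
[479.9 -48.4  30. ]
strip ends
[582.8 -54.7 158. ]
[491.  -69.1 158. ]
block corners
[630.1 101.   40. ]
[635.   59.5  40. ]
[518.2  36.7  40. ]
[509.4  76.3  40. ]
track
[ 647.3 -280.6   12. ]
[ 644.4 -338.    12. ]
[ 325.2 -315.5   12. ]
[ 329.8 -259.8   12. ]
plum roof
[ 447.  -274.9   64. ]
[ 445.4 -311.1   64. ]
[ 367.9 -306.6   64. ]
[ 369.6 -273.1   64. ]
```

Call:
move_arm(steps=[[1,20,-34,14,0,0,0.08],[1,40,-68,28,0,0,0.16],[1,60,-102,42,0,0,0.24],[1,80,-136,56,0,0,0.32],[1,100,-170,70,0,0,0.39]])

```text
clock: 1.87
position: [245.5, 436.9, 301.7]
ee_rot: [0.997, 0.08, 0.0, -0.0]
contact_force: [0.8, -0.0, 1.1]
gripper_width: 85.0
```

Call:
move_arm(steps=[[1,20,-35,0,0,0,0],[1,40,-70,0,0,0,0],[1,60,-105,0,0,0,0],[1,80,-140,0,0,0,0],[1,100,-175,0,0,0,0]])

```text
clock: 2.28
position: [345.3, 261.7, 301.5]
ee_rot: [0.997, 0.078, 0.0, -0.0]
contact_force: [0.6, 0.7, 0.2]
gripper_width: 84.9
```

Call:
move_arm(steps=[[1,20,-35,0,0,0,0],[1,40,-70,0,0,0,0],[1,60,-105,0,0,0,0],[1,80,-140,0,0,0,0],[1,100,-175,0,0,0,0]])

```text
clock: 2.7
position: [445.4, 86.7, 301.5]
ee_rot: [0.997, 0.078, 0.001, -0.0]
contact_force: [0.5, 1.3, -0.0]
gripper_width: 85.4
```

Call:
move_arm(steps=[[1,15,-30,0,0,0,0],[1,30,-60,0,0,0,0],[1,45,-87,0,0,0,0],[1,45,-87,0,0,0,0],[1,45,-87,0,0,0,0]])

```text
clock: 3.12
position: [490.2, 0.3, 300.6]
ee_rot: [0.997, 0.076, -0.0, 0.0]
contact_force: [0.7, 0.8, 0.0]
gripper_width: 84.9
```

```bash
python3 - <<'E'
from h import *
s=readout.read_state();print(s['clock'],s['position'],s['ee_rot'],s['joints'].round(3))
w=snap('wrist','w1.png')
pickle.dump(w,open('w1.pkl','wb'))
for k in ['rack','panel','panel_grip','stand','stand_slot']:
    print(k,[(np.round(q['uv'],1).tolist(),round(q['conf'],2)) for q in nets.tip_of(k,w)])
E
python3 -c "
import cv2
i=cv2.imread('pics/w1.png');cv2.imwrite('pics/w1b.png',cv2.resize(i,(800,600),interpolation=cv2.INTER_CUBIC))"
```

```text
3.1167 [4.90210637e+02 2.50165010e-01 3.00614982e+02] [ 9.97121729e-01  7.58163156e-02 -3.75321545e-04  4.93152246e-05] [ 0.332  0.107 -0.191 -0.    -1.273  1.39 ]
rack [([310.5, 115.4], 0.64), ([62.5, 75.3], 0.26)]
panel [([308.7, 121.0], 0.8), ([196.9, 215.5], 0.73)]
panel_grip [([335.2, 130.3], 0.87), ([464.2, 247.0], 0.5)]
stand [([126.5, 82.4], 0.7), ([465.4, 211.3], 0.52)]
stand_slot [([210.5, 72.4], 0.74), ([338.3, 131.1], 0.46)]
```

View pics/w1b.png

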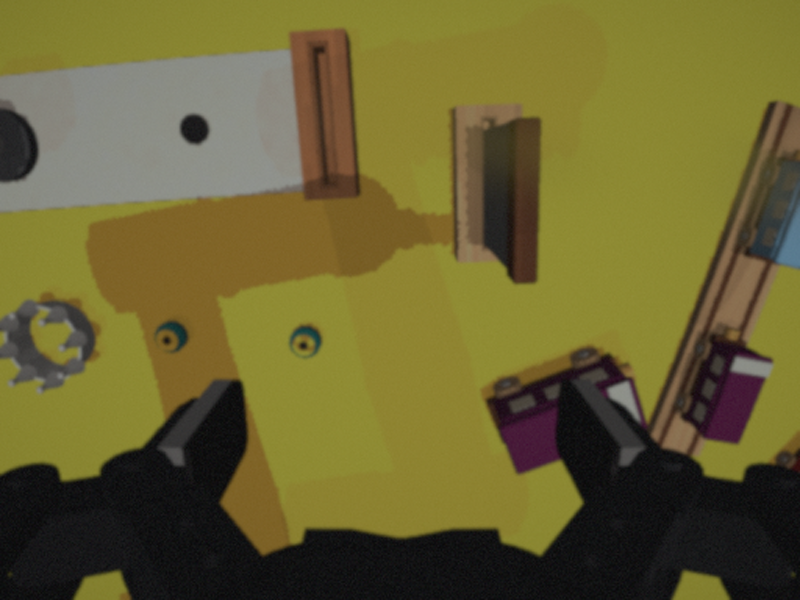

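```bash
python3 -c "
import cv2
i=cv2.imread('pics/w1.png');cv2.imwrite('pics/w1z.png',cv2.convertScaleAbs(cv2.resize(i[10:190,180:360],(720,600) and (600,600),interpolation=cv2.INTER_CUBIC),alpha=1.6,beta=20))"
```

```text
(no output)
```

View pics/w1z.png

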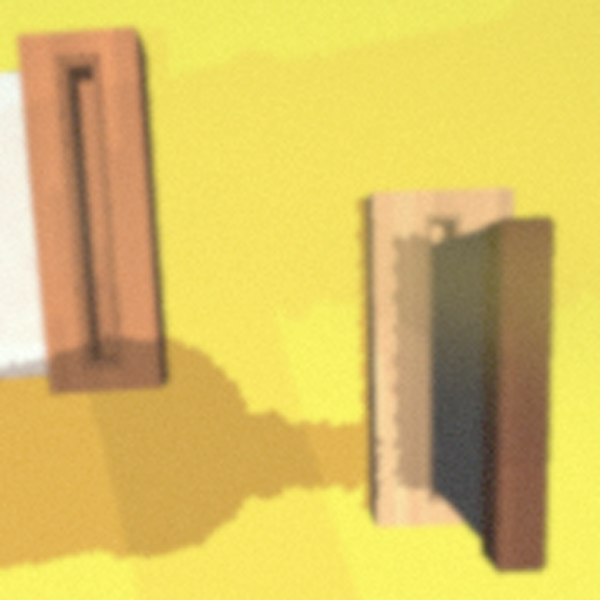

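Run:
```python
from h import *
w=pickle.load(open('w1.pkl','rb'))
f=lambda p:(180+(p[0]+.5)/3.3333-.5,10+(p[1]+.5)/3.3333-.5)
def quad(n,ps,z):
    P=np.array([onz(w,f(p),z)[:2] for p in ps]);print(n,P.round(1).tolist(),'c',P.mean(0).round(1))
    e=[P[0]-P[3],P[1]-P[2]];print([ (np.linalg.norm(v).round(1),np.arctan2(v[1],v[0]).round(3)) for v in e],[np.linalg.norm(P[0]-P[1]).round(1),np.linalg.norm(P[3]-P[2]).round(1)])
quad('block',[(20,36),(137,28),(162,385),(50,392)],40)
quad('slot',[(58,57),(103,57),(122,358),(85,362)],40)
quad('strip',[(503,220),(553,218),(545,570),(498,570)],158)
quad('rack',[(371,193),(514,188),(0,0),(376,524)],30)
print('spot',onz(w,(194/800*512,128/600*384),6))
```

```text
block [[629.7, 100.7], [637.7, 62.2], [521.7, 38.2], [513.4, 77.5]] c [575.6  69.6]
[(np.float64(118.6), np.float64(0.197)), (np.float64(118.4), np.float64(0.204))] [np.float64(39.3), np.float64(40.2)]
slot [[624.9, 87.3], [627.0, 72.3], [529.0, 53.5], [525.7, 66.3]] c [576.6  69.8]
[(np.float64(101.4), np.float64(0.208)), (np.float64(99.8), np.float64(0.19))] [np.float64(15.1), np.float64(13.3)]
strip [[584.3, -47.2], [586.8, -59.3], [499.6, -76.2], [497.7, -63.9]] c [542.1 -61.7]
[(np.float64(88.2), np.float64(0.19)), (np.float64(88.8), np.float64(0.192))] [np.float64(12.3), np.float64(12.5)]
rack [[598.3, -24.9], [608.0, -74.4], [642.1, 111.0], [481.8, -47.5]] c [582.6  -8.9]
[(np.float64(118.7), np.float64(0.192)), (np.float64(188.5), np.float64(-1.752))] [np.float64(50.5), np.float64(225.4)]
spot [553.33381544 178.10600638   6.        ]
```

Call:
move_arm(steps=[[1,26,-31,-20,0,0,0.02],[1,52,-62,-40,0,0,0.038],[1,52,-62,-80,0,0,0.038],[1,52,-62,-100,0,0,0.038],[1,52,-62,-100,0,0,0.038]])

```text
clock: 3.83
position: [538.6, -60.3, 195.3]
ee_rot: [0.995, 0.096, -0.006, -0.0]
contact_force: [-1.4, 0.2, -0.4]
gripper_width: 85.3
```

Run:
```python
from h import *
s=readout.read_state();print(s['clock'],s['position'],s['ee_rot'])
w=snap('wrist','w2.png')
i=cv2.resize(w['frame'],(800,600),interpolation=cv2.INTER_CUBIC);cv2.imwrite('pics/w2b.png',i)
print(proj(w,[542,-62,158]),proj(w,s['position']))
```

```text
3.8333 [538.56449885 -60.32546568 195.33922819] [ 9.95368158e-01  9.59533442e-02 -5.91574393e-03 -4.35774204e-04]
[[259.33918836 214.3296047 ]] [[254.8804924  248.00229187]]
```

View pics/w2b.png

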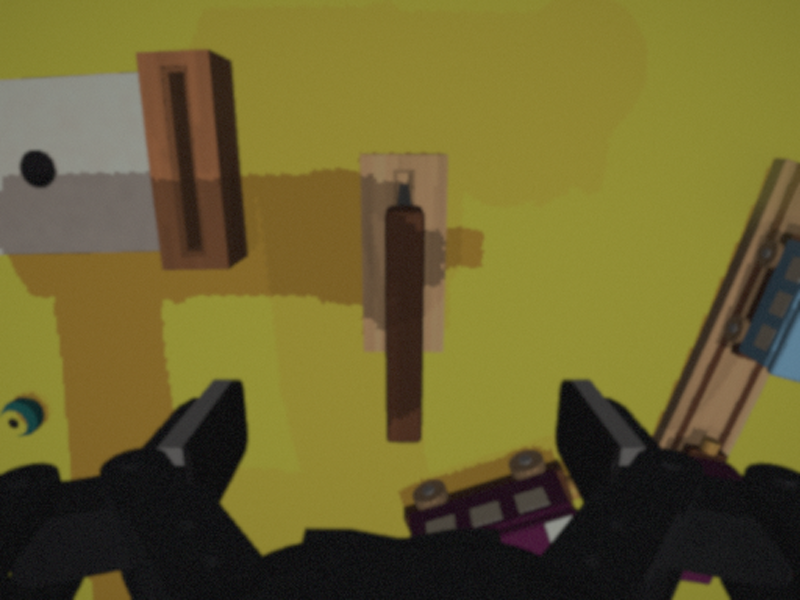

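Run:
```python
from h import *
s=readout.read_state();print(s['clock'],s['position'],s['ee_rot'])
w=snap('wrist')
f=lambda p:((p[0]+.5)*.64-.5,(p[1]+.5)*.64-.5)
def quad(n,ps,z):
    P=np.array([onz(w,f(p),z)[:2] for p in ps]);print(n,P.round(1).tolist(),'c',P.mean(0).round(1))
    e=[P[0]-P[3],P[1]-P[2]];print([ (np.linalg.norm(v).round(1),np.arctan2(v[1],v[0]).round(3)) for v in e],[np.linalg.norm(P[0]-P[1]).round(1),np.linalg.norm(P[3]-P[2]).round(1)])
quad('strip',[(386,207),(423,208),(421,441),(387,440)],158)
quad('block',[(137,53),(210,50),(229,268),(163,268)],40)
quad('rack',[(361,155),(447,154),(444,350),(365,350)],30)
print(readout.read_state()['position'])
```

```text
3.8833 [540.50716428 -60.18628573 198.84761504] [ 9.95300845e-01  9.67851989e-02 -2.96656177e-03  2.31629338e-04]
strip [[587.9, -46.3], [590.0, -59.0], [500.5, -76.9], [498.4, -63.6]] c [544.2 -61.5]
[(np.float64(91.1), np.float64(0.19)), (np.float64(91.3), np.float64(0.197))] [np.float64(12.9), np.float64(13.5)]
block [[632.5, 103.5], [640.7, 63.6], [522.8, 39.4], [515.2, 78.7]] c [577.8  71.3]
[(np.float64(119.8), np.float64(0.209)), (np.float64(120.4), np.float64(0.203))] [np.float64(40.7), np.float64(40.0)]
rack [[601.1, -25.6], [611.2, -74.1], [493.2, -98.1], [483.5, -48.8]] c [547.2 -61.6]
[(np.float64(119.8), np.float64(0.195)), (np.float64(120.4), np.float64(0.201))] [np.float64(49.5), np.float64(50.2)]
[542.11533751 -59.98588436 201.36001184]
```

Call:
move_arm(steps=[[1,1,0,-30,0,0,0.003],[1,1,0,-55,0,0,0.003],[1,1,0,-72,0,0,0.003],[1,1,0,-72,0,0,0.003],[1,1,0,-72,0,0,0.003]])

```text
clock: 4.35
position: [544.2, -59.8, 131.0]
ee_rot: [0.995, 0.099, 0.001, 0.0]
contact_force: [1.2, -0.2, 0.5]
gripper_width: 85.4
```

Call:
move_arm(steps=[[-1,0,0,0,0,0,0],[-1,0,0,0,0,0,0],[-1,0,0,0,0,0,0],[-1,0,0,0,0,0,0],[-1,0,0,0,0,0,0]])

```text
clock: 4.77
position: [543.3, -60.4, 129.7]
ee_rot: [0.995, 0.098, 0.001, -0.0]
contact_force: [0.6, -0.4, -0.1]
gripper_width: 25.7
```

Call:
move_arm(steps=[[-1,0,0,0,0,0,0],[-1,0,0,0,0,0,0],[-1,0,0,0,0,0,0],[-1,0,0,0,0,0,0],[-1,0,0,0,0,0,0]])

```text
clock: 5.18
position: [543.4, -60.4, 129.5]
ee_rot: [0.995, 0.098, 0.001, 0.0]
contact_force: [0.1, 1.4, 3.8]
gripper_width: 12.9
```

Run:
```python
from h import *
s=readout.read_state();print(s['clock'],s['position'],s['ee_rot'],s['contact_force'],s['gripper_width'])
w=snap('wrist','w3.png')
```

```text
5.1833 [543.41878212 -60.44679251 129.51023242] [9.95185695e-01 9.80055669e-02 5.67949641e-04 1.35243401e-04] [0.10467471 1.41397038 3.76081798] 12.929841192661742
```

View pics/w3.png

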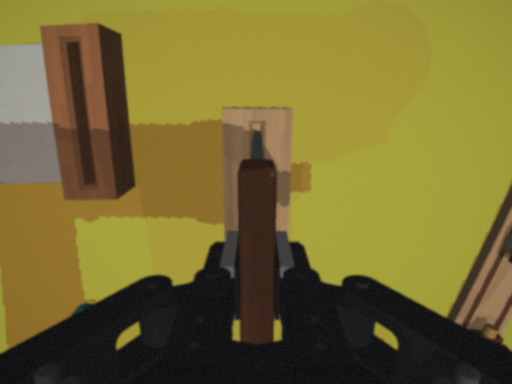

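Call:
move_arm(steps=[[-1,0,0,0,0,0,0],[-1,0,0,10,0,0,0],[-1,0,0,25,0,0,0],[-1,0,0,45,0,0,0],[-1,0,0,62,0,0,0]])

```text
clock: 5.65
position: [542.1, -60.4, 191.3]
ee_rot: [0.995, 0.098, -0.001, -0.0]
contact_force: [0.6, -0.0, -0.8]
gripper_width: 12.7
```

Call:
move_arm(steps=[[-1,0,0,3,0,0,0],[-1,8,30,3,0,0,0.003],[-1,16,64,3,0,0,0.006],[-1,25,98,3,0,0,0.008],[-1,30,118,3,0,0,0.008]])

```text
clock: 6.07
position: [572.7, 60.0, 192.7]
ee_rot: [0.995, 0.102, -0.001, -0.0]
contact_force: [0.3, -0.8, -1.7]
gripper_width: 12.9
```

Call:
move_arm(steps=[[-1,3,10,0,0,0,0],[-1,4,14,0,0,0,0],[-1,4,14,0,0,0,0],[-1,4,14,0,0,0,0],[-1,4,14,0,0,0,0]])

```text
clock: 6.48
position: [576.4, 70.4, 193.7]
ee_rot: [0.995, 0.101, -0.0, 0.0]
contact_force: [0.4, 0.4, -0.8]
gripper_width: 13.3
```

Run:
```python
from h import *
s=readout.read_state();print(s['clock'],s['position'],s['ee_rot'],s['contact_force'],s['gripper_width'])
w=snap('wrist','w4.png'); pickle.dump(w,open('w4.pkl','wb'));t=snap('top');sc=snap('scene')
cv2.imwrite('pics/w4b.png',cv2.resize(w['frame'],(800,600),interpolation=cv2.INTER_CUBIC))
a=cv2.resize(t['frame'][130:240,110:260],None,fx=2.6,fy=2.6,interpolation=cv2.INTER_CUBIC)
b=cv2.resize(sc['frame'][140:250,250:400],None,fx=2.6,fy=2.6,interpolation=cv2.INTER_CUBIC)
cv2.imwrite('pics/ts4.png',cv2.convertScaleAbs(np.hstack([a,b]),alpha=1.5,beta=15))
pickle.dump((t,sc),open('ts4.pkl','wb'))
```

```text
6.4833 [576.40524942  70.44697808 193.74153107] [ 9.94859579e-01  1.01262917e-01 -4.81760054e-04  9.13342639e-05] [ 0.40756678  0.40384517 -0.76770633] 13.290295846379228
```

View pics/w4b.png

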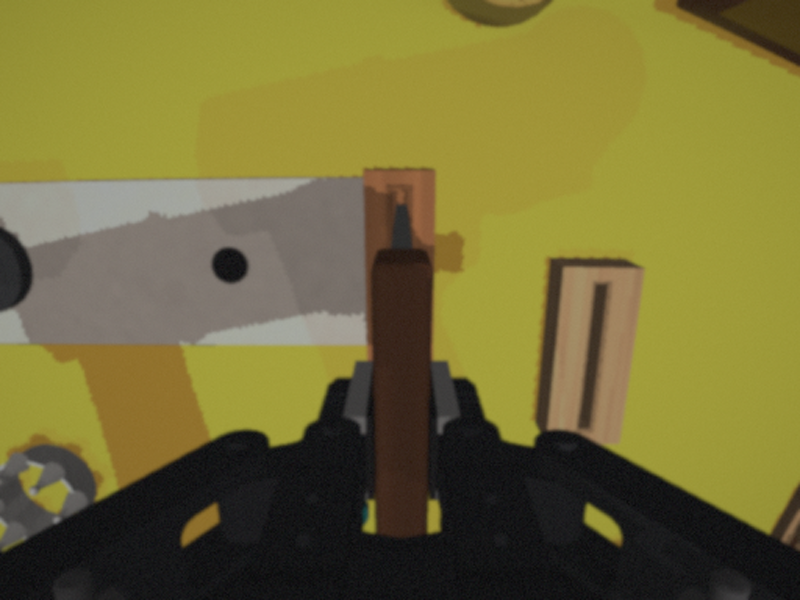

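View pics/ts4.png

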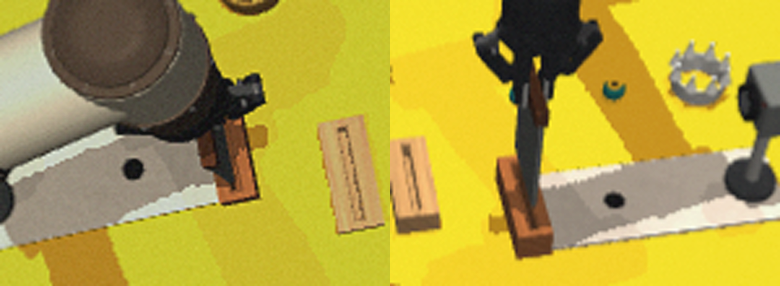

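Run:
```python
from h import *
w=pickle.load(open('w4.pkl','rb'))
z=cv2.resize(w['frame'][95:255,190:330],None,fx=4.2,fy=3.7,interpolation=cv2.INTER_CUBIC)
cv2.imwrite('pics/w4z.png',cv2.convertScaleAbs(z,alpha=2.2,beta=20))
f=lambda p:((p[0]+.5)*.64-.5,(p[1]+.5)*.64-.5)
P=[onz(w,f(p),40).round(1) for p in [(363,170),(435,169),(366,320)]];print(P)
print(onz(w,f((230,264)),6))
for p in [(374,250),(432,250),(378,537),(427,537)]:print(onz(w,f(p),222))
```

```text
[array([630. , 102.1,  40. ]), array([638.5,  63.3,  40. ]), array([545. ,  84.4,  40. ])]
[553.37220819 177.94184863   6.        ]
[620.86594585  84.9402212  222.        ]
[623.45718316  72.34693546 222.        ]
[545.93660714  69.61973029 222.        ]
[548.53691524  56.94068255 222.        ]
```

View pics/w4z.png

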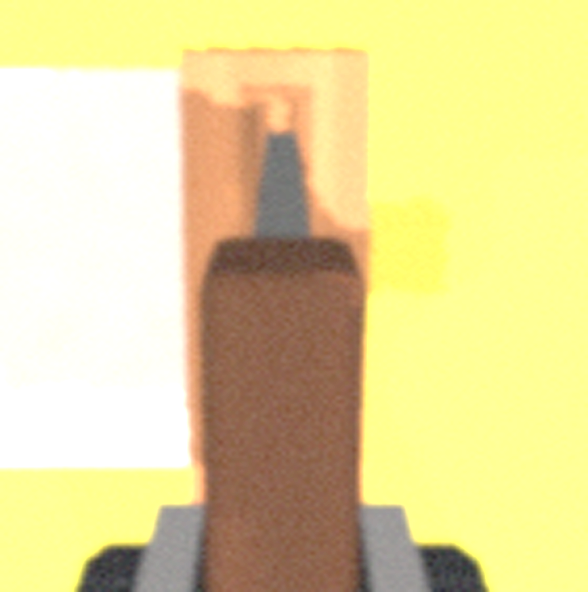

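Run:
```python
from h import *
w=pickle.load(open('w4.pkl','rb'))
f=lambda p:(190+(p[0]+.5)/4.2-.5,95+(p[1]+.5)/3.7-.5)
y=.2; ex=np.array([np.cos(y),np.sin(y)]);ey=np.array([-np.sin(y),np.cos(y)])
def g(n,p,z,l):
    P=onz(w,f(p),z)[:2]; C=P-l*ex; print(n,P.round(1),'centre',C.round(1),'along',(C@ex).round(1),'across',(C@ey).round(1))
g('panel bottom',(282,132),72,45)
g('strip end',(283,275),222,45)
g('block end',(274,50),40,60)
g('mouth end',(277,85),40,49.5+3)
g('tcp',(0,0),0,0)
print(np.array([576.4,70.45])@ex,np.array([576.4,70.45])@ey)
```

```text
panel bottom [618.9  78.2] centre [574.8  69.2] along 577.1 across -46.4
strip end [618.9  78.2] centre [574.8  69.3] along 577.2 across -46.3
block end [634.3  83. ] centre [575.5  71.1] along 578.2 across -44.7
mouth end [626.6  80.8] centre [575.1  70.3] along 577.6 across -45.3
tcp [633.3 147.7] centre [633.3 147.7] along 650.0 across 18.9
578.9066298222037 -45.4673118613578
```

Call:
move_arm(steps=[[-1,0.5,1.2,0,0,0,0],[-1,0.5,1.2,-12,0,0,0],[-1,0.5,1.2,-24,0,0,0],[-1,0.5,1.2,-34,0,0,0],[-1,0.5,1.2,-40,0,0,0]])

```text
clock: 7.05
position: [576.8, 72.4, 152.7]
ee_rot: [0.995, 0.102, -0.001, 0.0]
contact_force: [-0.9, 0.3, -1.1]
gripper_width: 13.0
```

Call:
move_arm(steps=[[-1,0,0,-6,0,0,0],[-1,0,0,-12,0,0,0],[-1,0,0,-18,0,0,0],[-1,0,0,-22,0,0,0],[-1,0,0,-24,0,0,0]])

```text
clock: 7.47
position: [577.2, 72.7, 129.5]
ee_rot: [0.995, 0.102, -0.0, 0.0]
contact_force: [-3.2, 0.0, 11.1]
gripper_width: 12.9
```

Call:
move_arm(steps=[[-1,0,0,-1,0,0,0],[-1,0,0,-1,0,0,0],[-1,0,0,-1,0,0,0]])

```text
clock: 7.72
position: [577.7, 72.9, 129.5]
ee_rot: [0.995, 0.102, 0.0, -0.0]
contact_force: [-0.5, -0.2, 1.7]
gripper_width: 13.0
```

Run:
```python
from h import *
s=readout.read_state();print(s['clock'],s['position'],s['ee_rot'],s['contact_force'],s['gripper_width'])
w=snap('wrist','w5.png'); sc=snap('scene')
cv2.imwrite('pics/s5.png',np.hstack([cv2.resize(w['frame'],(440,330)),cv2.resize(sc['frame'][140:250,250:370],(360,330),interpolation=cv2.INTER_CUBIC)]))
```

```text
7.7167 [577.6855016   72.86976466 129.54277196] [ 9.94783707e-01  1.02005612e-01  4.78629205e-04 -4.96963309e-05] [-0.47886115 -0.24067699  1.67778789] 12.995111889283512
```

View pics/s5.png

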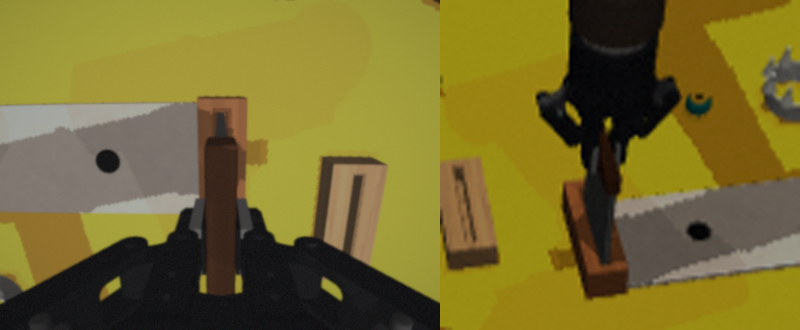

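The panel is at its seated height (TCP z 129.5, the same as at pick-up) and the picture shows it in the slot, so I'm releasing it.

Call:
move_arm(steps=[[0,0,0,0,0,0,0],[0.3,0,0,0,0,0,0],[0.6,0,0,0,0,0,0],[1,0,0,0,0,0,0],[1,0,0,0,0,0,0]])

```text
clock: 8.23
position: [577.5, 72.8, 128.9]
ee_rot: [0.995, 0.102, -0.0, 0.0]
contact_force: [0.3, 0.8, -0.2]
gripper_width: 72.7
```

Call:
move_arm(steps=[[1,0,0,0,0,0,0],[1,0,0,20,0,0,0],[1,0,0,60,0,0,0],[1,0,0,100,0,0,0],[1,0,0,130,0,0,0]])

```text
clock: 8.65
position: [578.1, 72.8, 262.4]
ee_rot: [0.995, 0.102, 0.002, 0.0]
contact_force: [0.5, -0.2, 0.8]
gripper_width: 85.6
```

Run:
```python
from h import *
s=readout.read_state();print(s['clock'],s['position'],s['ee_rot'],s['contact_force'],s['gripper_width'],s['joints'])
w=snap('wrist','w6.png'); sc=snap('scene')
cv2.imwrite('pics/s6.png',np.hstack([cv2.resize(w['frame'],(440,330)),cv2.resize(sc['frame'][140:250,250:370],(360,330),interpolation=cv2.INTER_CUBIC)]))
```

```text
8.65 [578.14989168  72.75540912 262.41239011] [9.94771397e-01 1.02112481e-01 1.70436106e-03 5.76386695e-05] [ 0.48828733 -0.15060805  0.8061562 ] 85.63993835971264 [ 4.03574617e-01  2.90887121e-01 -5.20626595e-02  1.19234010e-03
 -1.22462580e+00  1.37140080e+00]
```

View pics/s6.png

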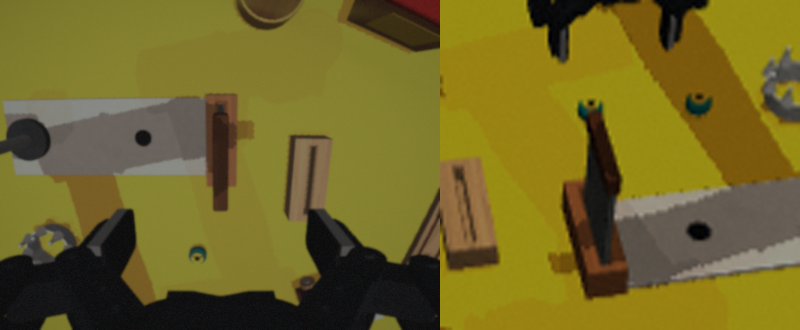

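Call:
move_arm(steps=[[1,-6,-13,4,0,0,-0.12],[1,-12,-26,8,0,0,-0.24],[1,-18,-39,12,0,0,-0.36],[1,-24,-52,16,0,0,-0.48],[1,-30,-65,20,0,0,-0.6]])

```text
clock: 9.17
position: [546.7, 7.3, 278.3]
ee_rot: [0.98, -0.199, -0.001, 0.0]
contact_force: [-0.3, -0.5, -0.6]
gripper_width: 85.3
```

Call:
move_arm(steps=[[1,-6,-13,0,0,0,-0.12],[1,-12,-26,0,0,0,-0.24],[1,-18,-39,0,0,0,-0.36],[1,-24,-52,0,0,0,-0.48],[1,-30,-65,0,0,0,-0.6]])

```text
clock: 9.58
position: [516.7, -57.8, 278.2]
ee_rot: [0.877, -0.48, -0.001, 0.0]
contact_force: [-0.2, -1.1, 0.3]
gripper_width: 85.5
```

Call:
move_arm(steps=[[1,-6,-13,0,0,0,-0.12],[1,-12,-26,0,0,0,-0.24],[1,-18,-39,0,0,0,-0.36],[1,-24,-52,0,0,0,-0.48],[1,-30,-65,0,0,0,-0.6]])

```text
clock: 10.0
position: [486.7, -122.7, 278.2]
ee_rot: [-0.696, 0.718, 0.0, -0.0]
contact_force: [0.4, -0.3, 0.3]
gripper_width: 85.2
```

Call:
move_arm(steps=[[1,-6,-13,0,0,0,-0.12],[1,-12,-26,0,0,0,-0.24],[1,-18,-39,0,0,0,-0.36],[1,-24,-52,0,0,0,-0.48],[1,-30,-65,0,0,0,-0.6]])

```text
clock: 10.42
position: [456.7, -187.7, 278.3]
ee_rot: [-0.453, 0.892, 0.0, -0.0]
contact_force: [-0.5, 0.5, -0.4]
gripper_width: 85.3
```

Call:
move_arm(steps=[[1,-6,-13,0,0,0,-0.12],[1,-12,-26,0,0,0,-0.24],[1,-18,-39,0,0,0,-0.36],[1,-24,-52,0,0,0,-0.48],[1,-30,-65,0,0,0,-0.6]])

```text
clock: 10.83
position: [426.7, -252.6, 278.2]
ee_rot: [-0.169, 0.986, 0.0, -0.0]
contact_force: [0.8, 0.1, 1.2]
gripper_width: 85.6
```

Call:
move_arm(steps=[[1,-7,-13,-20,0,0,-0.12],[1,-14,-26,-40,0,0,-0.24],[1,-20,-39,-60,0,0,-0.36],[1,-20,-39,-80,0,0,-0.413],[1,-20,-39,-80,0,0,-0.413]])

```text
clock: 11.25
position: [404.2, -290.4, 194.4]
ee_rot: [0.035, 0.999, 0.002, -0.004]
contact_force: [-0.2, -0.3, -0.4]
gripper_width: 84.9
```

```bash
cat > look.py <<'E'
from h import *
import sys
n=sys.argv[1]
s=readout.read_state();print(s['clock'],s['position'].round(1),s['ee_rot'].round(4),s['contact_force'].round(1),s['gripper_width'],s['joints'].round(3))
w=snap('wrist'); pickle.dump(w,open(n+'.pkl','wb'))
cv2.imwrite(f'pics/{n}.png',cv2.convertScaleAbs(cv2.resize(w['frame'],(800,600),interpolation=cv2.INTER_CUBIC),alpha=1.3,beta=10))
E
python3 look.py w7
```

```text
11.25 [ 404.2 -290.4  194.4] [ 0.0353  0.9994  0.0021 -0.0044] [-0.2 -0.3 -0.4] 84.9420570251179 [-0.297  0.206 -0.346 -0.002 -1.028 -1.343]
```

View pics/w7.png

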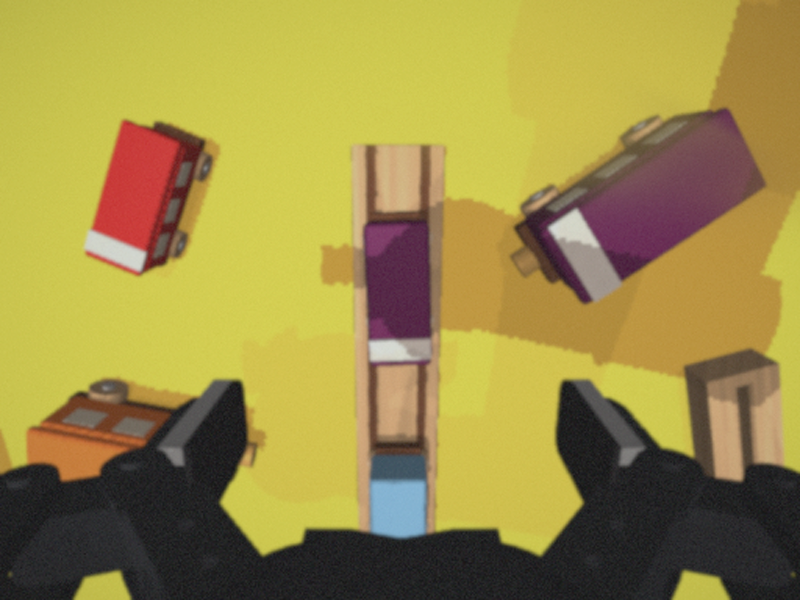

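Run:
```python
from h import *
w=pickle.load(open('w7.pkl','rb'))
f=lambda p:((p[0]+.5)*.64-.5,(p[1]+.5)*.64-.5)
P=np.array([onz(w,f(p),64)[:2] for p in [(364,223),(429,222),(431,361),(368,363)]]);print(P.round(1),P.mean(0))
for v in (P[3]-P[0],P[2]-P[1]):print(np.linalg.norm(v),np.arctan2(v[1],v[0]))
for p in [(352,146),(443,146),(364,440),(436,440)]:print('track',onz(w,f(p),12).round(1))
print('decoy',onz(w,f((515,235)),30),onz(w,f((512,262)),15), 'red',onz(w,f((147,272)),55))
s=readout.read_state();print(s['position'],s['ee_rot'].round(4))
```

```text
[[ 368.6 -307.8]
 [ 370.5 -273.9]
 [ 448.  -277.2]
 [ 446.6 -312.4]] [ 408.42101175 -292.81507945]
78.15364524934459 -0.05998465741329967
77.52944158356341 -0.04233952339958495
track [ 327.8 -314.9   12. ]
track [ 331.7 -260.3   12. ]
track [ 524.5 -325.1   12. ]
track [ 528.1 -275.    12. ]
decoy [ 385.69170647 -221.84920136   30.        ] [ 404.95733204 -220.85722553   15.        ] red [ 387.6021155  -432.18123486   55.        ]
[ 405.69965884 -290.84400829  196.75768505] [ 0.0334  0.9994  0.001  -0.0028]
```

Call:
move_arm(steps=[[0.45,1,-1,-35,0,0,0.015],[0.45,1,-1,-70,0,0,0.015],[0.45,1,-1,-100,0,0,0.015],[0.45,1,-1,-115,0,0,0.015],[0.45,1,-1,-115,0,0,0.015]])

```text
clock: 11.72
position: [407.1, -291.3, 81.7]
ee_rot: [0.025, 1.0, 0.001, -0.003]
contact_force: [-0.3, 0.9, -0.5]
gripper_width: 61.9
```

```bash
python3 look.py w8
```

```text
11.7167 [ 407.1 -291.3   81.7] [ 2.520e-02  9.997e-01  9.000e-04 -2.800e-03] [-0.3  0.9 -0.5] 61.867960728259604 [-2.960e-01  3.480e-01 -4.850e-01 -1.000e-03 -7.430e-01 -1.324e+00]
```

View pics/w8.png

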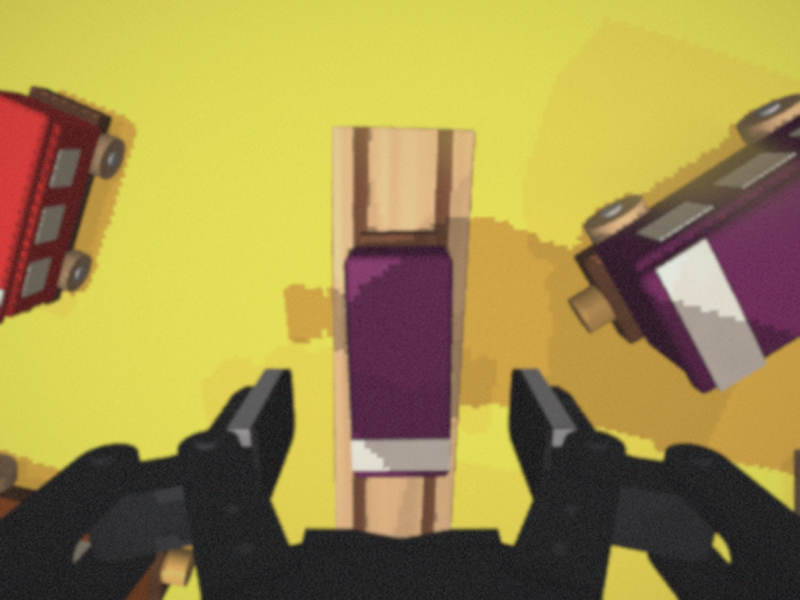

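Call:
move_arm(steps=[[0.45,1,-1,-25,0,0,0],[0.45,1,-1,-45,0,0,0],[0.45,1,-1,-58,0,0,0],[0.45,1,-1,-58,0,0,0],[0.45,1,-1,-58,0,0,0]])

```text
clock: 12.18
position: [411.0, -293.6, 27.6]
ee_rot: [0.025, 1.0, -0.001, 0.001]
contact_force: [-0.0, 0.7, 0.7]
gripper_width: 62.1
```

Call:
move_arm(steps=[[-1,0,0,0,0,0,0],[-1,0,0,0,0,0,0],[-1,0,0,0,0,0,0],[-1,0,0,0,0,0,0],[-1,0,0,0,0,0,0]])

```text
clock: 12.6
position: [410.9, -293.8, 27.9]
ee_rot: [0.026, 1.0, -0.001, 0.002]
contact_force: [-1.3, 0.5, 7.0]
gripper_width: 35.0
```

Call:
move_arm(steps=[[-1,0,0,0,0,0,0],[-1,0,0,0,0,0,0],[-1,0,0,0,0,0,0]])

```text
clock: 12.85
position: [411.0, -293.8, 27.9]
ee_rot: [0.026, 1.0, -0.001, 0.002]
contact_force: [0.2, 1.3, 6.6]
gripper_width: 35.6
```

```bash
python3 look.py w9
```

```text
12.85 [ 411.  -293.8   27.9] [ 2.550e-02  9.997e-01 -8.000e-04  1.900e-03] [0.2 1.3 6.6] 35.5990605640574 [-2.980e-01  4.360e-01 -5.310e-01  1.000e-03 -6.000e-01 -1.324e+00]
```

View pics/w9.png

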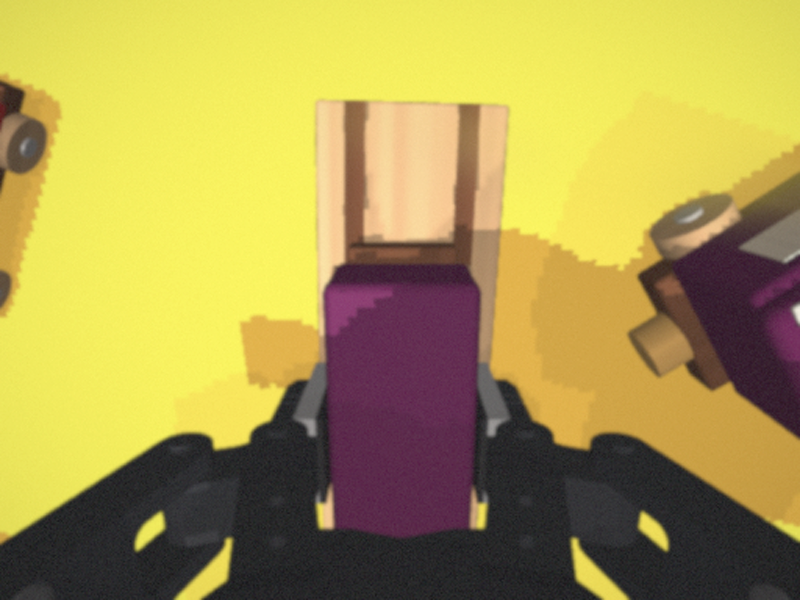

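Call:
move_arm(steps=[[-1,0,0,8,0,0,0],[-1,0,0,25,0,0,0],[-1,0,0,50,0,0,0],[-1,0,0,80,0,0,0],[-1,0,0,110,0,0,0]])

```text
clock: 13.32
position: [408.5, -292.9, 137.3]
ee_rot: [0.026, 1.0, 0.0, -0.001]
contact_force: [1.3, -0.2, -2.1]
gripper_width: 35.2
```

Call:
move_arm(steps=[[-1,0,0,30,0,0,0],[-1,0,0,60,0,0,0],[-1,4,12,85,0,0,0.06],[-1,10,36,105,0,0,0.16],[-1,18,61,110,0,0,0.26]])

```text
clock: 13.73
position: [428.4, -232.5, 250.5]
ee_rot: [-0.105, 0.994, -0.001, 0.003]
contact_force: [0.5, 0.8, -0.4]
gripper_width: 34.9
```

Call:
move_arm(steps=[[-1,8,26,0,0,0,0.1],[-1,16,52,0,0,0,0.2],[-1,24,80,0,0,0,0.3],[-1,32,110,0,0,0,0.4],[-1,40,140,0,0,0,0.5]])

```text
clock: 14.15
position: [466.8, -90.8, 246.5]
ee_rot: [-0.349, 0.937, 0.0, 0.0]
contact_force: [0.1, -0.5, -1.1]
gripper_width: 35.4
```

Call:
move_arm(steps=[[-1,8,28,0,0,0,0.1],[-1,16,56,0,0,0,0.21],[-1,24,84,0,0,0,0.32],[-1,32,112,0,0,0,0.43],[-1,40,140,0,0,0,0.53]])

```text
clock: 14.57
position: [506.9, 49.1, 246.5]
ee_rot: [-0.582, 0.813, 0.0, 0.0]
contact_force: [0.1, 0.1, -0.9]
gripper_width: 35.2
```

Call:
move_arm(steps=[[-1,8,28,0,0,0,0.1],[-1,16,56,0,0,0,0.21],[-1,24,84,0,0,0,0.32],[-1,32,112,0,0,0,0.43],[-1,40,138,0,0,0,0.53]])

```text
clock: 14.98
position: [547.0, 187.2, 246.4]
ee_rot: [0.775, -0.632, -0.0, 0.0]
contact_force: [0.5, -0.2, -1.8]
gripper_width: 35.3
```

```bash
python3 look.py w10
```

```text
14.9833 [547.  187.2 246.4] [ 7.75e-01 -6.32e-01 -3.00e-04  1.00e-04] [ 0.5 -0.2 -1.8] 35.30513288058938 [ 6.09e-01  2.95e-01 -8.60e-02 -1.00e-03 -1.19e+00 -4.07e-01]
```

View pics/w10.png

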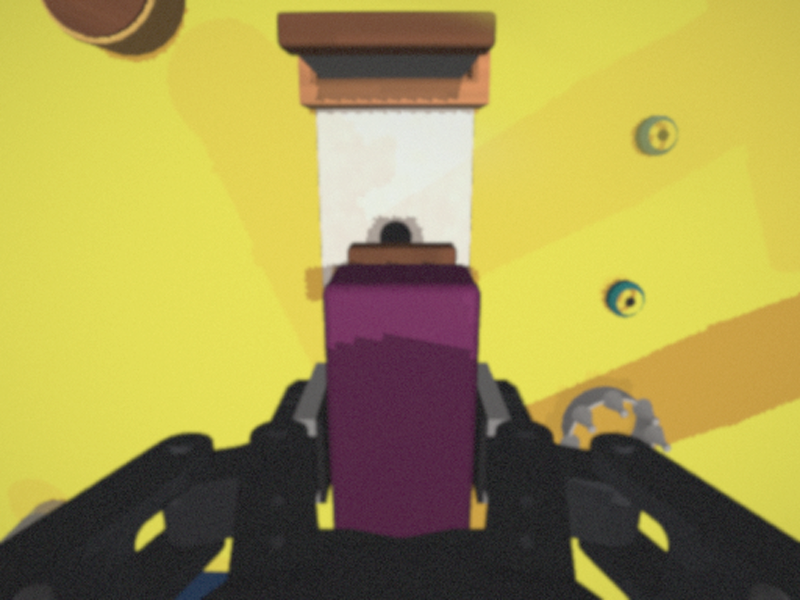

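Call:
move_arm(steps=[[-1,1,0,0,0.1,0.02,0],[-1,2,0,0,0.2,0.04,0],[-1,3,0,0,0.3,0.061,0],[-1,4,0,0,0.41,0.083,0],[-1,4,0,0,0.513,0.104,0]])

```text
clock: 15.45
position: [551.4, 186.0, 247.5]
ee_rot: [0.747, -0.612, -0.202, -0.166]
contact_force: [-0.5, 0.3, -2.8]
gripper_width: 35.4
```

```bash
cat > chk.py <<'E'
from h import *
from scipy.spatial.transform import Rotation as Rn
s=readout.read_state();print(s['clock'],s['position'].round(1),s['contact_force'].round(1),s['gripper_width'].round(1),s['joints'].round(3))
T=Rn.from_quat(s['ee_rot']).as_matrix(); px,py,pz=-T[:,0],T[:,1],-T[:,2]
print('pitch',np.degrees(np.arcsin(px[2])),'yaw x',np.arctan2(px[1],px[0]),'y axis z',py[2],'y vs stand x',np.arccos(abs(py@[np.cos(.199),np.sin(.199),0])))
print('mid',s['position']+T@[2.6,0,-14.1],'want [553.2,178.3,150]')
E
python3 chk.py
```

```text
Traceback (most recent call last):
  File "chk.py", line 3, in <module>
    s=readout.read_state();print(s['clock'],s['position'].round(1),s['contact_force'].round(1),s['gripper_width'].round(1),s['joints'].round(3))
                                                                                               ^^^^^^^^^^^^^^^^^^^^^^^^
AttributeError: 'float' object has no attribute 'round'
```

```bash
sed -i "s/s\['gripper_width'\].round(1)/round(s['gripper_width'],1)/" chk.py; python3 chk.py
```

```text
15.45 [551.4 186.  247.5] [-0.5  0.3 -2.8] 35.4 [ 0.303  0.326  0.06  -0.55  -1.289  0.048]
pitch 30.309072825636797 yaw x 1.7694066638514767 y axis z -0.0009206794075097002 y vs stand x 0.001307124891127338
mid [553.20227485 176.82569571 258.39112743] want [553.2,178.3,150]
```

Orientation is right and well within the joint ranges, so I'm descending about 108 mm.

Call:
move_arm(steps=[[-1,0,1,-20,0,0,0],[-1,0,1,-40,0,0,0],[-1,0,1,-60,0,0,0],[-1,0,1,-75,0,0,0],[-1,0,1,-75,0,0,0]])

```text
clock: 15.87
position: [549.0, 186.0, 167.6]
ee_rot: [0.746, -0.614, -0.203, -0.161]
contact_force: [-0.5, -0.3, -1.4]
gripper_width: 35.4
```

```bash
python3 chk.py
cat > ts.py <<'E'
from h import *
import sys
t=snap('top');sc=snap('scene');w=snap('wrist');pickle.dump((t,sc,w),open('ts.pkl','wb'))
a=cv2.resize(t['frame'][130:240,60:210],(400,293),interpolation=cv2.INTER_CUBIC)
b=cv2.resize(sc['frame'][120:230,280:430],(400,293),interpolation=cv2.INTER_CUBIC)
c=cv2.resize(w['frame'],(400,300))
d=np.zeros((300,400,3),np.uint8); d[:]=cv2.resize(sc['frame'],(400,300))
cv2.imwrite('pics/'+sys.argv[1],cv2.convertScaleAbs(np.vstack([np.hstack([a,b]),np.hstack([c,d])]),alpha=1.4,beta=10))
E
python3 ts.py ts11.png
```

```text
15.8667 [549.  186.  167.6] [-0.5 -0.3 -1.4] 35.4 [ 0.302  0.399 -0.033 -0.576 -1.156  0.134]
pitch 30.004678150145523 yaw x 1.7616343770469052 y axis z 0.009653029888906234 y vs stand x 0.009993921687116358
mid [550.87588057 176.87911814 178.51990635] want [553.2,178.3,150]
```

View pics/ts11.png

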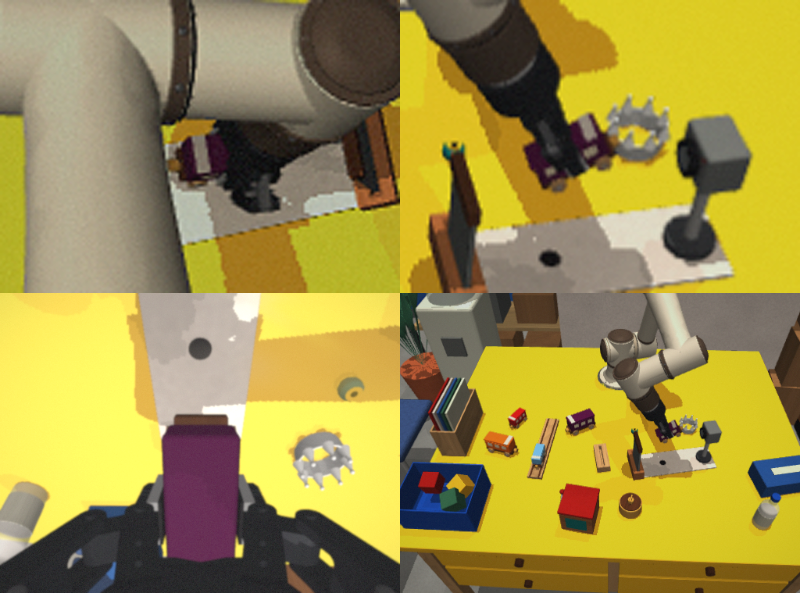

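Call:
move_arm(steps=[[-1,0,1,-10,0,0,0],[-1,0,1,-20,0,0,0],[-1,1,1,-29,0,0,0],[-1,1,1,-31,0,0,0],[-1,1,1,-31,0,0,0]])

```text
clock: 16.43
position: [551.8, 187.7, 138.6]
ee_rot: [0.747, -0.613, -0.201, -0.162]
contact_force: [0.4, 0.3, -1.0]
gripper_width: 35.0
```

Call:
move_arm(steps=[[-1,0,0,0,0,0,0],[-1,0,0,0,0,0,0],[-1,0,0,0,0,0,0],[-1,0,0,0,0,0,0],[-1,0,0,0,0,0,0]])

```text
clock: 16.85
position: [552.5, 187.8, 140.3]
ee_rot: [0.747, -0.612, -0.2, -0.164]
contact_force: [0.3, -0.7, -1.3]
gripper_width: 35.1
```

```bash
python3 chk.py;python3 ts.py ts12.png
python3 - <<'E'
from h import *
t,sc,w=pickle.load(open('ts.pkl','rb'))
for n,im in zip('tsw',(t,sc,w)):
    for k in ['plum_mid','plum_nose','stand_lens','stand_slot','panel']:
        print(n,k,[(np.round(q['uv'],1).tolist(),round(q['conf'],2)) for q in nets.tip_of(k,im)])
    if n!='w': print('pred mid/nose',proj(im,[[553.2,178.3,150],[550,212,175]]).round(1).tolist())
E
python3 chk.py
```

```text
16.85 [552.5 187.8 140.3] [ 0.3 -0.7 -1.3] 35.1 [ 0.302  0.432 -0.053 -0.59  -1.105  0.172]
pitch 29.992979023892076 yaw x 1.767715895823844 y axis z 0.000871613239435437 y vs stand x 0.0018021467254130323
mid [554.36787232 178.70970328 151.25522917] want [553.2,178.3,150]
t plum_mid [([280.1, 259.9], 0.75), ([391.0, 208.5], 0.7), ([144.8, 188.9], 0.64), ([382.1, 267.0], 0.57), ([162.0, 196.1], 0.17)]
t plum_nose [([383.6, 246.9], 0.92), ([298.3, 245.0], 0.82), ([125.5, 189.1], 0.7), ([365.2, 198.8], 0.7)]
t stand_lens []
t stand_slot [([335.0, 189.7], 0.69), ([195.5, 188.9], 0.66), ([329.6, 219.6], 0.21)]
t panel [([197.0, 186.3], 0.66)]
pred mid/nose [[148.2, 188.1], [131.9, 188.2]]
s plum_mid [([149.7, 156.5], 0.93), ([340.8, 183.1], 0.81), ([128.6, 192.3], 0.8), ([231.0, 162.5], 0.72)]
s plum_nose [([212.6, 172.7], 0.95), ([150.8, 203.0], 0.77), ([138.5, 171.0], 0.64), ([359.4, 181.1], 0.63), ([178.3, 209.5], 0.32)]
s stand_lens [([386.1, 176.2], 0.72)]
s stand_slot [([303.9, 220.3], 0.75)]
s panel [([302.6, 218.9], 0.81)]
pred mid/nose [[341.6, 184.8], [354.8, 178.2]]
w plum_mid [([257.2, 259.2], 0.68)]
w plum_nose []
w stand_lens []
w stand_slot []
w panel [([461.8, 137.8], 0.29)]
17.75 [552.4 187.8 140. ] [-0.   0.6 -0.8] 35.4 [ 0.302  0.433 -0.053 -0.59  -1.105  0.172]
pitch 29.99011776021089 yaw x 1.767323638806456 y axis z 0.001534558079197973 y vs stand x 0.0022076310207146304
mid [554.25872978 178.68560804 150.89413017] want [553.2,178.3,150]
```

View pics/ts12.png

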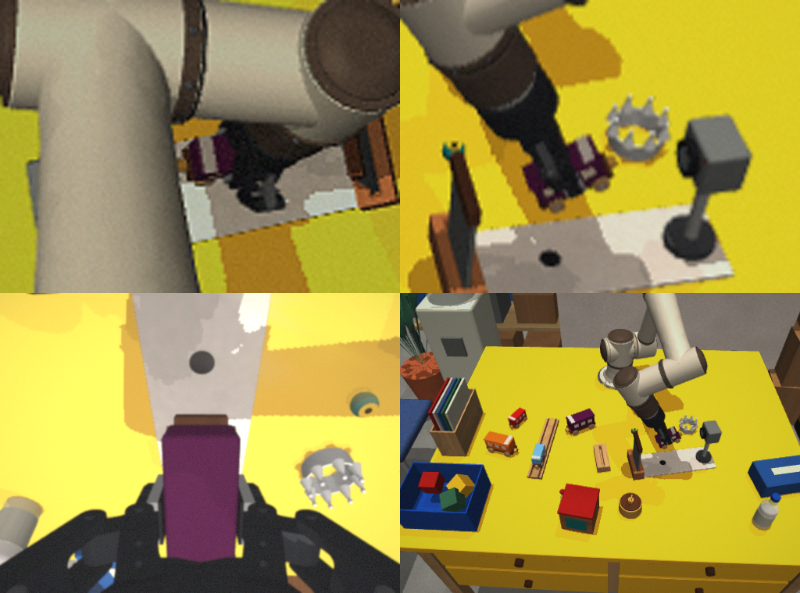

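```bash
python3 -c "
from bench import workorder
print(workorder.job_done())"
```

```text
the job is handed in; nothing more can be done
None
```

The job is handed in with the panel standing in the camera stand's slot and the plum carriage held at the show point. `job_done` gave no verdict, so the results below are my own checks, taken just before hand-in at 17.8 s.

- **Panel:** I took it from the rack and lowered it into the slot. When I let go, the tool was at the same height as at pick-up (129.5 mm), which means it is fully down. A picture after release showed it upright, and later the network placed it at the slot.
- **Carriage pose:** I lifted the small plum carriage, not the larger plum look-alike, and turned and tilted it in front of the lens. From the tool pose, its middle is about 1.5 mm from the show point. The coupling end points at the lens, tipped up 30.0°, and the sideways axis is within 0.01 rad.
- **Grip:** It was still held, with the fingers 35 mm apart, and was not moving.
- **Disagreements:** The networks' view of the carriage middle was about 2 px from the prediction in the scene picture and about 3.5 px in the top picture. That is a few millimetres, inside the 22 mm limit.
- **Other toys:** They look unmoved in the final pictures, but I did not measure them one by one.

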